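# Put the stove-side things back in their fitted stands

## Robot

A 6-joint arm with a two-finger parallel gripper is mounted at the origin on a cart in front of the work surface, level with it; the furniture and walls round the work are solid. World frame = base frame: x ahead of the robot, y to its left, z up, the work surface at z = 0. Lengths are in mm, angles in rad, forces in N, time in s.
With the tool pointing down it reaches from about 350 to 975 mm from the base axis. Payload 7.1 kg.
Tool frame: the origin (TCP) lies between the finger pads; the fingertips stand 19 mm ahead of it and the grasp point (between the pads) is the TCP (ctrl.finger_overhang is the distance from the TCP to the fingertips, in mm); z points along the fingers, y is the line along which they close (so a half turn about z gives the same grasp; the last joint's range is limited). The gripper opens to 88 mm and grips with 3 to 60 N. Pads are 20 mm wide; open, the fingers measure 115 mm over their backs; the gripper's body (75 mm by 178 mm) begins 61 mm behind the grasp point.
Start: joints at [1.105, 0.423, 1.63, -0, 1.089, -0.019], TCP at [270.019, 563.644, 241.675] pointing down, gripper open.
Joint ranges: [-3, 3], [-0.9, 2.11], [0.09, 2.58], [-1.31, 4.45], [0.11, 2.69], [-2.54, 2.54]. Speed limits (rad/s): [2.39, 2.39, 3.01, 3.14, 3.14, 3.14].

## Interface

Orientations are given as a rotation vector (axis times angle).
In Python, from workcell import ctrl gives the robot as it stands. The module is installed in compiled form; this text tells all that it offers.
- The arm moves only by the tool arm_command, never from a script. Its argument "rows" is one flat list of numbers, 7 for each row, row after row: the turn, a rotation vector about the tool's x, y, z scaled (see below), then the shift along the tool's x, y, z scaled (see below), then the opening, from -1 (shut) to 1 (fully open). A call has 1 to 5 rows; each row is the pose to reach, as a shift and turn from the pose commanded when the call began, along the tool's axes at that moment, turning the shorter way round; what a row does not reach only later rows make up. The controller multiplies each number of a shift by 80 mm and each number of a turn by 180 degrees. A row lasts 1/10 s, in which the tool goes at most 50 mm and 8.59 degrees, less where a joint would pass 70% of its speed; a pose out of reach is approached as far as the arm can. A call with a number of a shift or a turn outside -1 to 1 is refused whole. A call with a gripper value outside its range is refused whole. The fingers move at their own pace and stop on an object; the grip force is fixed at half the most. Time passes only in rows, so rows that repeat a pose let the fingers close. It gives the time, the measured TCP pose, the force, the opening and the grip force at its end, in the units of the state.
- ctrl.get_obs(): the state, without advancing time (a new reading comes with each control period).
- ctrl.get_image(name): name is "side" or "top" or "wrist"; returns (picture, depth): 480x640x3 uint8, red, green, blue; 480x640 float32, mm along the optical axis (not along the pixel's ray), 0 where there is no reading.
- ctrl.camera_params(name): a dict with "camera_matrix" (3x3 intrinsics, pixels), "world_to_cam" (4x4, takes a point from world to camera coordinates); the wrist camera has in their place "tool_from_camera" (4x4, takes a point from camera to tool coordinates, whose origin is the TCP and whose axes are the flange's). Camera axes: x right, y down, z forward; pixel columns grow to the right and rows downward; lengths in mm; the calibration is good to about 2 mm. A picture is of the moment at which its call begins: read the wrist's pose just before it. camera_params takes no time and is no camera call.
- ctrl.close_job(): hands the job in; it is judged then, once.
The state is a dict: "t": time; "qpos": joint angles; "qvel": joint speeds; "joint_torque": joint torques, N m; "ee_pos": TCP position; "orientation": TCP orientation; "ft_force": force on the tool from outside, world axes, zero at the start; "moment": the same for the moment, N m; "width": finger opening in mm; "grasp_force": force on a finger pad.
Only numpy, scipy, OpenCV 4.12 (cv2) and the standard library are available. Lean on these libraries where they do the work, as an engineer would, in place of code of your own. Each camera call takes 0.05 s, during which the arm holds its last target. There are 200 camera calls.

## Task

Put the spice jar, the jam jar, the matchbox and the flat tin back into the four pale wooden stands on the worktop, each in the stand whose recess matches its outline and size, standing the way up it is now and resting flat on the recess floor. Set them down rather than dropping them, and leave the garlic and the tomato where they lie.

Things in the scene. Friction and masses are not known exactly. Their poses are not given: they have to be found in the camera images.
- spice_jar_center (a point): slim round spice jar with a yellow cap, 45 mm across, 100 mm tall, about 0.11 kg, standing upright and loose; this point is its centre, 50 mm above its underside; z up its axis.
- jam_jar_center (a point): wide round glass jam jar with a pale lid, 62 mm across the body (65 mm at most), 97 mm tall, about 0.33 kg, standing upright and loose; this point is its centre, 48.5 mm above its underside; z up its axis.
- matches_center (a point): closed red matchbox lying flat and loose, 36 mm along its x, 53 mm along its y, 14 mm high, about 0.03 kg; this point is its centre, 7 mm above its underside; z up. Its tray does not slide.
- flat_tin_center (a point): flat, closed, rounded-oblong tin lying loose, 63 mm along its x, 105 mm along its y, 26 mm high, about 0.15 kg; this point is its centre, 13 mm above its underside; z up.
- small_round_stand_floor (a point): pale wooden stand with a thin grey felt floor, fixed to the worktop; walls 6 mm thick; this point is the centre of its recess floor, 4 mm above the worktop; z up. Round recess 59 mm across, its rim 12 mm above the recess floor; 71 mm across outside.
- large_round_stand_floor (a point): pale wooden stand with a thin grey felt floor, fixed to the worktop; walls 6 mm thick; this point is the centre of its recess floor, 4 mm above the worktop; z up. Round recess 77 mm across, its rim 12 mm above the recess floor; 89 mm across outside.
- small_oblong_stand_floor (a point): pale wooden stand with a thin grey felt floor, fixed to the worktop; walls 6 mm thick; this point is the centre of its recess floor, 4 mm above the worktop; z up. Oblong recess 50 mm along its x and 67 mm along its y, its rim 6 mm above the recess floor; each long side has a 40 mm wide gap in its middle for the fingers; 62 x 79 mm outside.
- large_oblong_stand_floor (a point): pale wooden stand with a thin grey felt floor, fixed to the worktop; walls 6 mm thick; this point is the centre of its recess floor, 4 mm above the worktop; z up. Oblong recess 77 mm along its x and 119 mm along its y with rounded corners (radius 22 mm), its rim 6 mm above the recess floor; each long side has a 50 mm wide gap in its middle for the fingers; 89 x 131 mm outside.
- garlic: bystander: bulb of garlic, 56 mm across and 56 mm high, loose; origin at its underside. To be left alone.
- tomato: bystander: tomato, 58 mm across and 62 mm high, loose; origin at its underside. To be left alone.
Mind the look-alikes: they are no part of the job. What is shaped like the part that bears jam_jar_center but purple or turquoise is not meant.

How it is judged (in metres and radians):
At the end, for the whole second after the job is handed in: Each of the four things rests inside its own matching stand: centre within 12 mm of the recess centre, down on the recess floor (within 3 mm), upright within 0.1 rad, and at rest; garlic and tomato within 30 mm of where they started (horizontal distance between spice_jar_center and small_round_stand_floor below 0.012 m and z of spice_jar_center in the frame of small_round_stand_floor between 0.046 and 0.053 m and angle between each of spice_jar_center, jam_jar_center, matches_center, flat_tin_center's own z axis and vertical below 0.1 rad and linear speed of each of spice_jar, jam_jar, matches, flat_tin below 0.02 m/s and horizontal distance between jam_jar_center and large_round_stand_floor below 0.012 m and z of jam_jar_center in the frame of large_round_stand_floor between 0.0445 and 0.0515 m and horizontal distance between matches_center and small_oblong_stand_floor below 0.012 m and z of matches_center in the frame of small_oblong_stand_floor between 0.003 and 0.01 m and horizontal distance between flat_tin_center and large_oblong_stand_floor below 0.012 m and z of flat_tin_center in the frame of large_oblong_stand_floor between 0.009 and 0.016 m and distance of each of garlic, tomato from where it was at the start of the episode below 0.03 m); the robot touches nothing.
It fails at once if one of the four things is dropped (falls freely, faster than 0.7 m/s, which is about 25 mm of fall) ((contact force between spice_jar and anything else below 0.02 N and linear speed of spice_jar above 0.7 m/s) or (contact force between jam_jar and anything else below 0.02 N and linear speed of jam_jar above 0.7 m/s) or (contact force between matches and anything else below 0.02 N and linear speed of matches above 0.7 m/s) or (contact force between flat_tin and anything else below 0.02 N and linear speed of flat_tin above 0.7 m/s)).
It fails at once if the garlic or the tomato is knocked away (moved over 30 mm) (distance of any of garlic, tomato from where it was at the start of the episode above 0.03 m).
It also fails if it takes over 102 s, if anything falls off the work surface, if the arm or the gripper's body presses on something with over 40 N, if the wrist force passes 120 N, or if a joint passes its speed limit or range.

## Working session

There is one attempt and no reset: what is moved stays moved. The work goes in short steps, Python scripts to look and compute and a tool call to move; the robot and the scene stay as the last step left them, time stands still between calls to the robot, and variables do not carry over. Pictures are saved under pics/ and viewed, at most 14 in all, crops included, and the job is handed in when it is done.

Besides the shell and the picture viewer there is one more tool, called after "Request:" as name(argument=value, ...) on one line, values as JSON. arm_command: Moves the arm, as the interface text tells. Shifts and turns lie within -1 to 1; 1 stands for 80 mm of shift or 180 degrees of turn. Its arguments: {"type":"object","properties":{"rows":{"type":"array","items":{"type":"number"}}},"required":["rows"]}

```bash
mkdir -p pics
cat > h.py <<'E'
import numpy as np, cv2
from workcell import ctrl
from scipy.spatial.transform import Rotation as R
def grab(name,tag):
    s=ctrl.get_obs(); im,d=ctrl.get_image(name); np.savez('pics/'+tag+'.npz',im=im,d=d,p=s['ee_pos'],o=s['orientation'])
    cv2.imwrite('pics/'+tag+'.png',im[:,:,::-1]); return im,d,s
def cloud(name,tag):
    z=np.load('pics/'+tag+'.npz'); d=z['d'].astype(float); c=ctrl.camera_params(name); K=np.array(c['camera_matrix'])
    v,u=np.mgrid[:480,:640]; P=np.stack([(u-K[0,2])/K[0,0]*d,(v-K[1,2])/K[1,1]*d,d,np.ones_like(d)],-1)
    if name=='wrist':
        T=np.eye(4);T[:3,:3]=R.from_rotvec(z['o']).as_matrix();T[:3,3]=z['p'];T=T@np.array(c['tool_from_camera'])
    else: T=np.linalg.inv(np.array(c['world_to_cam']))
    P=(P@T.T)[...,:3]; P[d==0]=np.nan; return z['im'],P
E
python3 - <<'E'
from h import *
grab('top','top0');grab('side','side0')
s=ctrl.get_obs();print(s)
im,P=cloud('top','top0');print(P[::80,::80].round().astype(float).tolist())
print(ctrl.camera_params('top'))
E
```

```text
{'t': 0.1, 'qpos': array([ 1.10499057e+00,  4.23778264e-01,  1.63063935e+00, -3.82505008e-06,
        1.08859710e+00, -1.89937726e-02]), 'qvel': array([-0.00065977, -0.00140554, -0.00354586, -0.00198453, -0.00315701,
       -0.00059459]), 'joint_torque': array([-1.20236906e-03, -5.45615387e+01, -2.74325645e+01,  6.44520507e-02,
        1.87955640e-02, -5.49627919e-05]), 'ee_pos': array([269.80953718, 563.21285365, 240.96064449]), 'orientation': array([-6.95949141e-01, -3.06318961e+00,  2.16949634e-03]), 'ft_force': array([ 0.02160626,  0.31625984, -0.84352237]), 'moment': array([ 0.06242208,  0.02572678, -0.01672808]), 'grasp_force': 0.0, 'width': 87.96970430778964}
[[[913.0, 436.0, 257.0], [894.0, 313.0, 282.0], [922.0, 223.0, 231.0], [917.0, 108.0, 234.0], [886.0, -5.0, 278.0], [870.0, -108.0, 300.0], [907.0, -235.0, 233.0], [907.0, -353.0, 225.0]], [[918.0, 612.0, -8.0], [817.0, 349.0, 209.0], [903.0, 299.0, 3.0], [899.0, 147.0, 2.0], [895.0, -5.0, 1.0], [855.0, -143.0, 83.0], [886.0, -311.0, -1.0], [881.0, -462.0, 0.0]], [[704.0, 468.0, 201.0], [735.0, 417.0, 69.0], [749.0, 300.0
[... 474 characters left out ...]
.0, 592.0, 1.0], [311.0, 447.0, 2.0], [306.0, 303.0, -1.0], [302.0, 158.0, 1.0], [298.0, 13.0, -2.0], [294.0, -132.0, 1.0], [290.0, -276.0, 4.0], [285.0, -421.0, -0.0]]]
{'camera_matrix': array([[482.02375931,   0.        , 319.04066295],
       [  0.        , 482.02375931, 242.15179075],
       [  0.        ,   0.        ,   1.        ]]), 'world_to_cam': array([[-3.02223218e-02, -9.99540121e-01, -2.48129048e-03,
         2.35244549e+01],
       [-9.96494693e-01,  3.03237864e-02, -7.79666310e-02,
         5.82529786e+02],
       [ 7.80060179e-02,  1.16260177e-04, -9.96952881e-01,
         8.50240951e+02],
       [ 0.00000000e+00,  0.00000000e+00,  0.00000000e+00,
         1.00000000e+00]])}
```

View pics/top0.png

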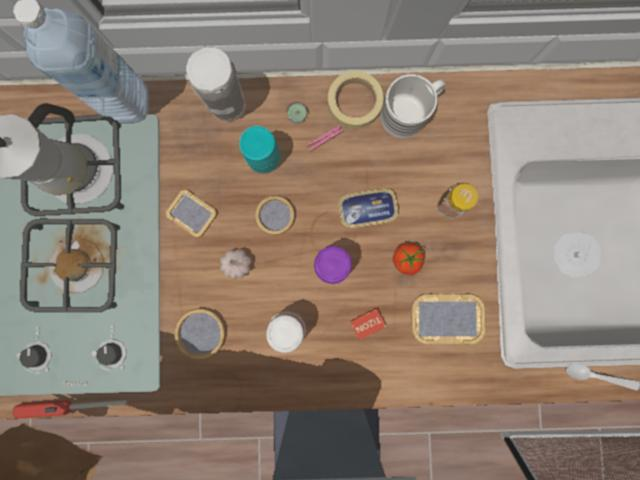

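View pics/side0.png

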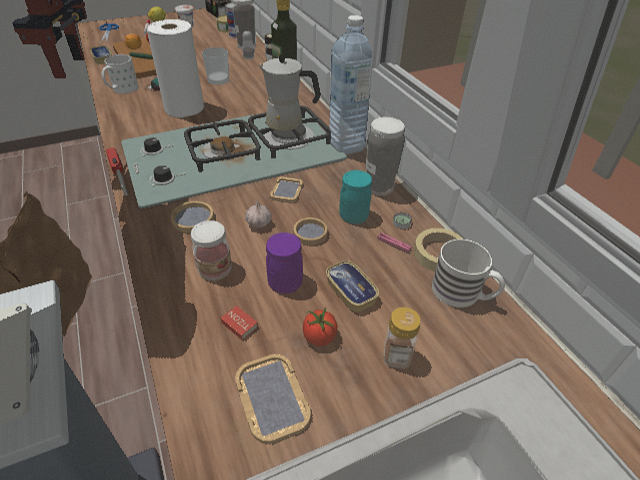

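The top view shows: small oblong stand (191,213), small round stand (274,215), large round stand (200,333), large oblong stand (448,319), spice jar (460,198), jam jar (286,332), matchbox (368,324), tin (369,208), garlic (236,263), tomato (409,258). The purple and teal jars are look-alikes.

```bash
cat > m.py <<'E'
from h import *
im,P=cloud('top','top0');hsv=cv2.cvtColor(im,cv2.COLOR_RGB2HSV)
c=ctrl.camera_params('top');K=np.array(c['camera_matrix']);Ti=np.linalg.inv(np.array(c['world_to_cam']))
def ray(uv,z):
    uv=np.atleast_2d(uv).astype(float); d=np.c_[(uv-K[:2,2])/K[0,0],np.ones(len(uv))]@Ti[:3,:3].T
    o=Ti[:3,3]; return (o+d*((z-o[2])/d[:,2])[:,None])[:,:2]
H,S,V=[hsv[...,i].astype(int) for i in range(3)]
Z=P[...,2]
def meas(n,mask,box,z):
    x0,y0,x1,y1=box; m=np.zeros((480,640),np.uint8); m[y0:y1,x0:x1]=mask[y0:y1,x0:x1]
    m=cv2.morphologyEx(m,cv2.MORPH_CLOSE,np.ones((7,7)))
    k,l,st,_=cv2.connectedComponentsWithStats(m); i=1+st[1:,4].argmax(); 
    v,u=np.nonzero(l==i); w=ray(np.c_[u,v],z).astype(np.float32)
    (cx,cy),(a,b),t=cv2.minAreaRect(w); bp=cv2.boxPoints(((cx,cy),(a,b),t)); e=[bp[1]-bp[0],bp[2]-bp[1]]; L=max(e,key=np.linalg.norm)
    print(n,'c',round(cx),round(cy),'mean',w.mean(0).round(),'size',round(a),round(b),'longdir deg',round(np.degrees(np.arctan2(L[1],L[0]))%180,1),'px',st[i,:4],'Zmed',np.nanmedian(Z[l==i]).round(1))
grey=(S<70)
meas('small_obl',grey,(165,188,218,240),4);meas('small_rnd',grey,(252,192,298,238),4)
meas('large_rnd',grey,(172,305,228,360),4);meas('large_obl',grey,(408,290,490,348),4)
meas('matches',(S>150)&((H<8)|(H>172)),(345,305,392,342),14)
meas('tin',((H>95)&(H<140)),(332,182,405,232),26)
meas('spice cap',(S>170)&(H>18)&(H<35),(440,180,485,222),100)
meas('jam lid',(S<50)&(V>150)&(Z>85),(262,305,312,356),97)
meas('garlic',(Z>12),(215,243,257,283),30);meas('tomato',(Z>12),(388,236,432,280),30)
meas('purple',(Z>60),(305,238,360,290),97);meas('teal',(Z>60),(232,120,287,177),97)
E
python3 m.py; python3 -c "
import cv2;i=cv2.imread('pics/top0.png')[175:360,165:495];cv2.imwrite('pics/c0.png',cv2.resize(i,None,fx=2.4,fy=2.4,interpolation=2))"
```

```text
small_obl c 646 243 mean [646. 242.] size 66 47 longdir deg 53.3 px [171 194  41  39] Zmed 4.6
small_rnd c 638 86 mean [638.  87.] size 56 56 longdir deg 178.5 px [260 200  31  31] Zmed 4.6
large_rnd c 424 228 mean [425. 228.] size 73 74 longdir deg 179.2 px [180 313  41  42] Zmed 4.7
large_obl c 438 -223 mean [ 437. -224.] size 111 63 longdir deg 88.3 px [416 301  62  36] Zmed 4.5
matches c 434 -78 mean [434. -77.] size 36 53 longdir deg 114.6 px [351 309  33  30] Zmed 14.6
tin c 643 -85 mean [642. -85.] size 49 92 longdir deg 97.4 px [342 192  52  32] Zmed 23.0
spice cap c 646 -236 mean [ 644. -234.] size 44 42 longdir deg 88.2 px [450 184  27  26] Zmed 100.3
jam lid c 429 67 mean [429.  67.] size 57 60 longdir deg 178.4 px [267 315  36  38] Zmed 96.9
garlic c 548 157 mean [548. 156.] size 52 54 longdir deg 133.5 px [221 249  31  31] Zmed 37.2
tomato c 547 -153 mean [ 547. -154.] size 56 56 longdir deg 177.6 px [393 244  32  32] Zmed 43.4
purple c 539 -16 mean [539. -16.] size 61 61 longdir deg 133.3 px [314 246  38  38] Zmed 96.8
teal c 743 103 mean [742. 103.] size 62 69 longdir deg 178.7 px [240 126  38  41] Zmed 96.3
```

View pics/c0.png

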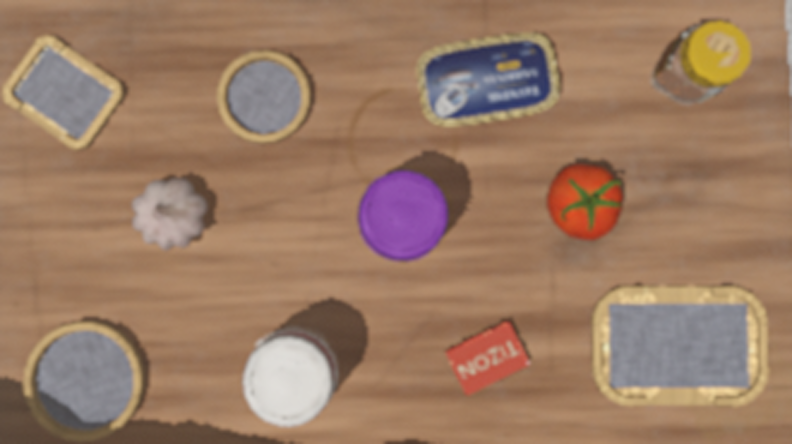

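The crop confirms the stands, the tin (blue with gold rim), the matchbox and both jars. Measured sizes agree with those given, so I'm starting the move by turning the tool to align with the world axes.

Request:
arm_command(rows=[0,0,0.358,-0.7,-0.77,0,1,0,0,0.358,-0.7,-0.77,0,1,0,0,0.358,-0.7,-0.77,0,1,0,0,0.358,-0.7,-0.77,0,1,0,0,0.358,-0.7,-0.77,0,1])

```text
t: 0.6
ee_pos: [294.0, 483.4, 241.5]
orientation: [1.779, 2.59, -0.001]
ft_force: [0.0, -0.1, 0.1]
width: 87.9
grasp_force: 0.0
```

```bash
cat > w.py <<'E'
import sys
from h import *
s=ctrl.get_obs();M=R.from_rotvec(s['orientation']).as_matrix()
print('t',round(s['t'],2),'pos',s['ee_pos'].round(1),'toolx yaw',np.degrees(np.arctan2(M[1,0],M[0,0])).round(2),'zdir',M[:,2].round(3),'w',round(s['width'],1),'F',s['ft_force'].round(1),'q',s['qpos'].round(2))
if len(sys.argv)>3:
    d=M.T@(np.array([float(a) for a in sys.argv[1:4]])-s['ee_pos']);print('tool delta mm',d.round(1),'scaled',(d/80).round(3))
E
python3 w.py
python3 - <<'E'
from h import *
im,P=cloud('top','top0')
for n,b in {'smallobl':(540,740,150,330),'jamst':(330,520,180,330)}.items():
    m=(P[...,0]>b[0])&(P[...,0]<b[1])&(P[...,1]>b[2])&(P[...,1]<b[3])&(P[...,2]>60); print(n,P[m][::60].round())
E
```

```text
t 0.6 pos [294.  483.4 241.5] toolx yaw 111.04 zdir [-0. -0. -1.] w 87.9 F [ 0.  -0.1  0.1] q [1.   0.34 1.76 0.   1.04 0.64]
smallobl [[550. 162.  60.]]
jamst []
```

Request:
arm_command(rows=[0,0,0.117,-0.95,0.036,0,1,0,0,0.117,-0.95,0.036,0,1,0,0,0.117,-0.95,0.036,0,1])

```text
t: 0.9
ee_pos: [324.8, 411.3, 241.2]
orientation: [2.222, 2.22, -0.003]
ft_force: [0.1, -0.5, -0.5]
width: 87.8
grasp_force: 0.0
```

```bash
python3 w.py 429 67 170
```

```text
t 0.9 pos [324.8 411.3 241.2] toolx yaw 89.95 zdir [-0.001 -0.002 -1.   ] w 87.8 F [ 0.1 -0.5 -0.5] q [ 0.88  0.28  1.85 -0.    1.02  0.88]
tool delta mm [-344.1  104.6   71.8] scaled [-4.301  1.307  0.897]
```

Request:
arm_command(rows=[0,0,0,-0.86,0.26,0.1,1,0,0,0,-0.86,0.26,0.1,1])

```text
t: 1.1
ee_pos: [345.2, 343.0, 232.9]
orientation: [2.214, 2.228, -0.003]
ft_force: [0.1, 0.5, 0.5]
width: 88.0
grasp_force: 0.0
```

Request:
arm_command(rows=[0,0,0,-0.86,0.26,0.1,1,0,0,0,-0.86,0.26,0.1,1])

```text
t: 1.3
ee_pos: [366.5, 274.0, 225.0]
orientation: [2.215, 2.228, -0.003]
ft_force: [-0.8, 0.5, 1.0]
width: 87.7
grasp_force: 0.0
```

Request:
arm_command(rows=[0,0,0,-0.86,0.26,0.1,1,0,0,0,-0.86,0.26,0.1,1])

```text
t: 1.5
ee_pos: [387.9, 205.5, 217.1]
orientation: [-2.215, -2.227, 0.002]
ft_force: [0.4, 0.6, -0.5]
width: 87.7
grasp_force: 0.0
```

Request:
arm_command(rows=[0,0,0,-0.86,0.26,0,1,0,0,0,-0.86,0.26,0,1])

```text
t: 1.7
ee_pos: [409.4, 137.0, 217.4]
orientation: [2.216, 2.227, -0.001]
ft_force: [-0.4, 0.2, 0.2]
width: 87.9
grasp_force: 0.0
```

Request:
arm_command(rows=[0,0,0,-0.86,0.26,0,1,0,0,0,-0.86,0.26,0,1,0,0,0,-0.86,0.26,0,1,0,0,0,-0.86,0.26,0,1])

```text
t: 2.1
ee_pos: [430.3, 70.8, 217.5]
orientation: [-2.216, -2.226, 0.001]
ft_force: [-0.9, 0.1, -0.5]
width: 88.1
grasp_force: 0.0
```

```bash
python3 w.py 429 67 170; python3 -c "
from h import *
grab('wrist','w1')
im,P=cloud('wrist','w1')
m=P[...,2]>85
print(np.nanmedian(P[m],0), m.sum())
k,l,st,c=cv2.connectedComponentsWithStats(m.astype(np.uint8))
for i in range(1,k):
  if st[i,4]>800:
    q=P[l==i]; print(st[i],q.min(0).round(),q.max(0).round(),q.mean(0).round(1))
"
```

```text
t 2.1 pos [430.3  70.8 217.5] toolx yaw 90.27 zdir [-0.001  0.    -1.   ] w 88.1 F [-0.9  0.1 -0.5] q [0.14 0.18 2.05 0.   0.91 0.13]
tool delta mm [-3.8 -1.3 47.5] scaled [-0.047 -0.016  0.593]
[431.53516454  95.3948709  293.26960961] 69889
[ 276  201   91   90 6407] [400.  37.  85.] [461.  97. 100.] [430.2  68.5  96.9]
[    0   290   640   190 63482] [364. -39.  86.] [571. 105. 305.] [432.8  90.4 279.6]
```

View pics/w1.png

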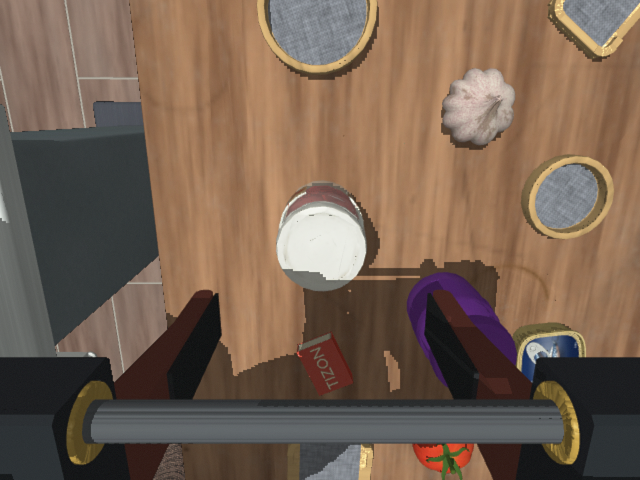

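The wrist view shows the jam jar lid at (321,245), with the matchbox (325,365) and purple jar clear of the fingers. The lid comes out at (430,68), matching the top view.

Request:
arm_command(rows=[0,0,0,-0.04,0,0.3,1,0,0,0,-0.04,0,0.6,1,0,0,0,-0.04,0,0.96,1])

```text
t: 2.45
ee_pos: [430.8, 69.1, 140.7]
orientation: [2.211, 2.23, 0.003]
ft_force: [1.1, -0.1, -0.2]
width: 87.9
grasp_force: 0.0
```

Request:
arm_command(rows=[0,0,0,0,0,0.25,1,0,0,0,0,0,0.5,1,0,0,0,0,0,0.75,1,0,0,0,0,0,0.99,1,0,0,0,0,0,0.99,1])

```text
t: 2.95
ee_pos: [428.8, 68.7, 59.9]
orientation: [-2.21, -2.229, 0.005]
ft_force: [-0.4, -0.9, 0.9]
width: 87.7
grasp_force: 0.0
```

Request:
arm_command(rows=[0,0,0,0,0,0,-1,0,0,0,0,0,0,-1,0,0,0,0,0,0,-1,0,0,0,0,0,0,-1,0,0,0,0,0,0,-1])

```text
t: 3.45
ee_pos: [430.6, 67.8, 62.5]
orientation: [2.215, 2.228, 0.001]
ft_force: [-2.9, 1.8, 6.6]
width: 63.9
grasp_force: 30.0
```

Request:
arm_command(rows=[0,0,0,0,0,0,-1,0,0,0,0,0,0,-1,0,0,0,0,0,0,-1])

```text
t: 3.75
ee_pos: [430.6, 67.8, 62.5]
orientation: [2.215, 2.228, 0.001]
ft_force: [-3.3, 2.5, 7.3]
width: 63.4
grasp_force: 30.0
```

```bash
python3 w.py 424 228 110
```

```text
t 3.75 pos [430.6  67.8  62.5] toolx yaw 90.34 zdir [ 0.001  0.    -1.   ] w 63.4 F [-3.3  2.5  7.3] q [0.13 0.48 2.14 0.   0.52 0.12]
tool delta mm [160.2  -5.7 -47.5] scaled [ 2.003 -0.071 -0.593]
```

Request:
arm_command(rows=[0,0,0,0,0,-0.2,-1,0,0,0,0,0,-0.5,-1,0,0,0,0.4,0,-0.5,-1,0,0,0,0.7,0,-0.5,-1,0,0,0,1,0,-0.5,-1])

```text
t: 4.25
ee_pos: [430.1, 148.4, 102.2]
orientation: [2.215, 2.228, 0.001]
ft_force: [-0.9, -0.6, -4.2]
width: 63.1
grasp_force: 30.0
```

Request:
arm_command(rows=[0,0,0,0.4,-0.03,0,-1,0,0,0,0.7,-0.07,0,-1,0,0,0,0.9,-0.07,0,-1,0,0,0,1,-0.07,0,-1,0,0,0,1,-0.07,0,-1])

```text
t: 4.75
ee_pos: [424.0, 228.2, 101.8]
orientation: [2.213, 2.23, 0.001]
ft_force: [0.4, 0.6, -3.1]
width: 63.3
grasp_force: 30.0
```

```bash
python3 w.py 424 228 66; python3 -c "
from h import *
grab('wrist','w2')
grab('top','top2');grab('side','side2')"; python3 w.py; python3 -c "
import cv2,numpy as np
a=cv2.imread('pics/w2.png');b=cv2.imread('pics/side2.png')[150:330,130:370]
cv2.imwrite('pics/c2.png',np.hstack([cv2.resize(a,(400,300)),cv2.resize(b,(400,300))]))"
```

```text
t 4.75 pos [424.  228.2 101.8] toolx yaw 90.44 zdir [ 0.  0. -1.] w 63.3 F [ 0.4  0.6 -3.1] q [ 0.47  0.44  2.03 -0.    0.67  0.46]
tool delta mm [-0.2  0.  35.8] scaled [-0.003  0.     0.447]
t 4.9 pos [423.7 226.8 101.6] toolx yaw 90.34 zdir [-0.001 -0.    -1.   ] w 63.3 F [ 0.3 -1.2 -2.6] q [ 0.47  0.44  2.03 -0.    0.67  0.46]
```

View pics/c2.png

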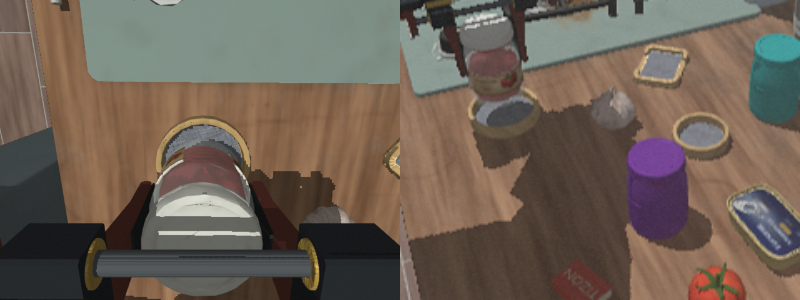

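The jam jar is held upright over the large round stand (wrist view (205,145); the side view agrees).

Request:
arm_command(rows=[0,0,0,0,0,0.1,-1,0,0,0,0,0,0.2,-1,0,0,0,0,0,0.3,-1,0,0,0,0,0,0.37,-1,0,0,0,0,0,0.41,-1])

```text
t: 5.4
ee_pos: [423.6, 227.3, 67.9]
orientation: [-2.214, -2.228, 0.002]
ft_force: [-0.2, 0.0, -3.2]
width: 63.3
grasp_force: 30.0
```

Request:
arm_command(rows=[0,0,0,0,0,0.02,-1,0,0,0,0,0,0.04,-1,0,0,0,0,0,0.04,-1])

```text
t: 5.7
ee_pos: [423.8, 227.5, 66.5]
orientation: [-2.214, -2.229, 0.001]
ft_force: [-4.0, -2.2, 7.7]
width: 63.3
grasp_force: 30.0
```

Request:
arm_command(rows=[0,0,0,0,0,0,1,0,0,0,0,0,0,1,0,0,0,0,0,0,1,0,0,0,0,0,0,1,0,0,0,0,0,0,1])

```text
t: 6.2
ee_pos: [424.1, 227.7, 65.7]
orientation: [2.214, 2.229, 0.0]
ft_force: [-0.5, -0.4, 0.2]
width: 87.6
grasp_force: 0.0
```

Request:
arm_command(rows=[0,0,0,0,0,-0.3,1,0,0,0,0,0,-0.6,1,0,0,0,0,0,-1,1,0,0,0,0,0,-1,1])

```text
t: 6.6
ee_pos: [426.1, 228.7, 148.9]
orientation: [2.213, 2.227, 0.01]
ft_force: [-0.2, -0.5, 0.1]
width: 87.6
grasp_force: 0.0
```

Request:
arm_command(rows=[0,0,0,0,0.5,-0.5,1,0,0,0,0,0.5,-0.5,1])

```text
t: 6.8
ee_pos: [468.4, 229.1, 188.6]
orientation: [2.213, 2.226, 0.012]
ft_force: [0.2, 0.4, -0.3]
width: 87.7
grasp_force: 0.0
```

```bash
python3 w.py 645 -200 210;python3 -c "
from h import *
grab('wrist','w3')
im,P=cloud('wrist','w3')
m=((P[...,2]>85)&(P[...,2]<112)).astype(np.uint8)
k,l,st,c=cv2.connectedComponentsWithStats(m)
for i in range(1,k):
  if st[i,4]>800:
    q=P[l==i]; print(st[i],q.min(0).round(),q.max(0).round(),q.mean(0).round(1))
"
```

```text
t 6.8 pos [468.4 229.1 188.6] toolx yaw 90.34 zdir [ 0.007  0.003 -1.   ] w 87.7 F [ 0.2  0.4 -0.3] q [ 0.43  0.34  1.9  -0.    0.89  0.43]
tool delta mm [-430.1  174.2  -21.4] scaled [-5.376  2.177 -0.268]
[ 194  210  105  102 8126] [395. 195.  90.] [456. 257. 104.] [425.9 228.4 100.8]
```

Request:
arm_command(rows=[0,0,0,-0.5,0.18,0,1,0,0,0,-0.957,0.365,0,1])

```text
t: 7.05
ee_pos: [492.2, 151.0, 184.1]
orientation: [-2.211, -2.23, 0.003]
ft_force: [0.7, 0.3, -0.1]
width: 87.7
grasp_force: 0.0
```

Request:
arm_command(rows=[0,0,0,-0.5,0.18,0,1,0,0,0,-0.957,0.365,0,1])

```text
t: 7.25
ee_pos: [521.9, 73.6, 183.8]
orientation: [-2.213, -2.227, 0.004]
ft_force: [1.4, 0.4, -0.1]
width: 87.9
grasp_force: 0.0
```

Request:
arm_command(rows=[0,0,0,-0.5,0.18,0,1,0,0,0,-0.957,0.365,0,1])

```text
t: 7.45
ee_pos: [551.7, -2.7, 183.7]
orientation: [-2.213, -2.227, 0.003]
ft_force: [0.3, 0.0, 0.1]
width: 87.7
grasp_force: 0.0
```

Request:
arm_command(rows=[0,0,0,-0.5,0.18,0,1,0,0,0,-0.957,0.365,0,1])

```text
t: 7.65
ee_pos: [581.5, -78.9, 183.5]
orientation: [-2.213, -2.226, 0.003]
ft_force: [1.2, 1.4, -0.0]
width: 87.8
grasp_force: 0.0
```

Request:
arm_command(rows=[0,0,0,-0.5,0.18,0,1,0,0,0,-0.957,0.365,0,1])

```text
t: 7.85
ee_pos: [611.2, -155.1, 183.4]
orientation: [-2.213, -2.226, 0.002]
ft_force: [0.1, 0.2, 0.1]
width: 87.7
grasp_force: 0.0
```

Request:
arm_command(rows=[0,0,0,-0.5,0.18,0,1,0,0,0,-0.957,0.365,0,1,0,0,0,-0.957,0.365,0,1,0,0,0,-0.957,0.365,0,1])

```text
t: 8.25
ee_pos: [640.6, -230.1, 183.2]
orientation: [-2.214, -2.224, 0.002]
ft_force: [0.5, 0.6, 0.3]
width: 87.7
grasp_force: 0.0
```

```bash
python3 w.py 645 -235 110;python3 -c "
from h import *
grab('wrist','w4')
im,P=cloud('wrist','w4')
m=((P[...,2]>85)&(P[...,2]<112)).astype(np.uint8)
k,l,st,c=cv2.connectedComponentsWithStats(m)
for i in range(1,k):
  if st[i,4]>800:
    q=P[l==i]; print(st[i],np.percentile(q,1,0).round(),np.percentile(q,99,0).round(),q.mean(0).round(1))
"
```

```text
t 8.25 pos [ 640.6 -230.1  183.2] toolx yaw 90.28 zdir [-0.003  0.002 -1.   ] w 87.7 F [0.5 0.6 0.3] q [-0.36  0.57  1.53  0.    1.04 -0.37]
tool delta mm [-5.   4.6 73.2] scaled [-0.062  0.057  0.915]
[ 566   57   74  159 1830] [ 777. -203.   85.] [ 822. -121.   92.] [ 789.5 -161.6   89.1]
[ 296  232   75   79 4640] [ 627. -259.   86.] [ 668. -217.  102.] [ 647.4 -236.    99.7]
```

View pics/w4.png

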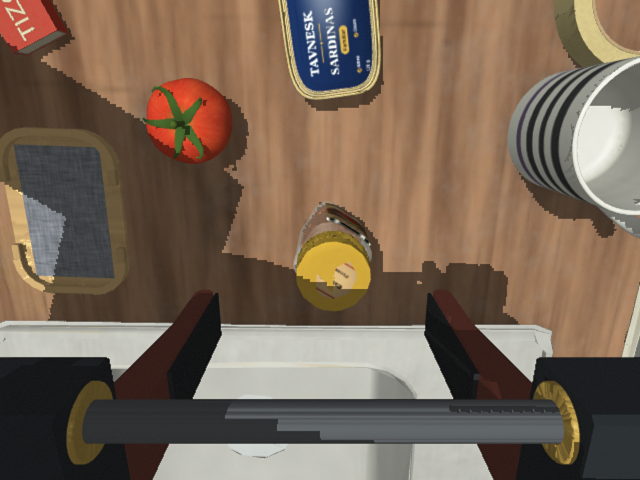

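The spice jar's cap is at (334,270), which gives (647,-237) at height 100 mm. The mug is clear.

Request:
arm_command(rows=[0,0,0,-0.086,0.08,0.2,1,0,0,0,-0.086,0.08,0.5,1,0,0,0,-0.086,0.08,0.8,1])

```text
t: 8.6
ee_pos: [648.6, -236.1, 120.1]
orientation: [2.213, 2.23, 0.0]
ft_force: [-0.5, 0.1, -0.2]
width: 87.7
grasp_force: 0.0
```

Request:
arm_command(rows=[0,0,0,0,0,0.3,1,0,0,0,0,0,0.6,1,0,0,0,0,0,0.8,1,0,0,0,0,0,0.8,1])

```text
t: 9.0
ee_pos: [646.6, -235.6, 54.3]
orientation: [-2.21, -2.226, 0.003]
ft_force: [0.0, -0.7, 0.2]
width: 87.9
grasp_force: 0.0
```

Request:
arm_command(rows=[0,0,0,0,0,0,-1,0,0,0,0,0,0,-1,0,0,0,0,0,0,-1,0,0,0,0,0,0,-1,0,0,0,0,0,0,-1])

```text
t: 9.5
ee_pos: [648.7, -237.4, 58.4]
orientation: [2.214, 2.228, 0.0]
ft_force: [-0.5, -0.5, -0.0]
width: 51.1
grasp_force: 0.5
```

Request:
arm_command(rows=[0,0,0,0,0,0,-1,0,0,0,0,0,0,-1,0,0,0,0,0,0,-1])

```text
t: 9.8
ee_pos: [648.7, -237.4, 58.3]
orientation: [2.214, 2.228, 0.0]
ft_force: [-1.3, 0.6, 6.1]
width: 49.7
grasp_force: 30.0
```

```bash
python3 w.py 638 87 120
```

```text
t 9.8 pos [ 648.7 -237.4   58.3] toolx yaw 90.37 zdir [ 0. -0. -1.] w 49.7 F [-1.3  0.6  6.1] q [-0.37  0.74  1.56 -0.    0.84 -0.37]
tool delta mm [324.4  -8.6 -61.8] scaled [ 4.055 -0.108 -0.772]
```

Request:
arm_command(rows=[0,0,0,0,0,0,-1,0,0,0,0,0,0,-1,0,0,0,0,0,0,-1,0,0,0,0,0,0,-1])

```text
t: 10.2
ee_pos: [648.7, -237.4, 58.3]
orientation: [2.214, 2.228, 0.0]
ft_force: [-2.7, -0.6, 6.7]
width: 49.8
grasp_force: 30.0
```

Request:
arm_command(rows=[0,0,0,0,0,-0.1,-1,0,0,0,0,0,-0.3,-1,0,0,0,0,0,-0.5,-1,0,0,0,0,0,-0.5,-1,0,0,0,0,0,-0.5,-1])

```text
t: 10.7
ee_pos: [649.1, -237.4, 98.8]
orientation: [2.213, 2.227, 0.001]
ft_force: [-0.9, -0.1, -0.6]
width: 49.6
grasp_force: 30.0
```

```bash
python3 w.py 638 87 120; python3 -c "
from h import *
a,_,_=grab('wrist','w5');b,_,_=grab('side','s5')
b=b[230:410,300:540]
cv2.imwrite('pics/c5.png',np.hstack([cv2.resize(a,(400,300)),cv2.resize(b,(400,300))])[:,:,::-1])"
```

```text
t 10.7 pos [ 649.1 -237.4   98.8] toolx yaw 90.37 zdir [ 0.002 -0.001 -1.   ] w 49.6 F [-0.9 -0.1 -0.6] q [-0.37  0.68  1.55 -0.    0.91 -0.37]
tool delta mm [324.4  -8.9 -21.4] scaled [ 4.055 -0.112 -0.268]
```

View pics/c5.png

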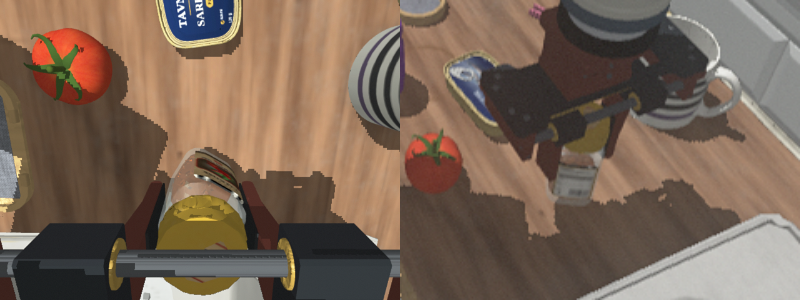

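The spice jar is held upright (wrist (205,215)) and off the table. Moving it to the small round stand.

Request:
arm_command(rows=[0,0,0,0,0,-0.2,-1,0,0,0,0.3,0,-0.35,-1,0,0,0,0.811,0,-0.35,-1])

```text
t: 11.1
ee_pos: [649.6, -174.1, 128.2]
orientation: [2.215, 2.222, 0.003]
ft_force: [-0.2, 0.7, -1.0]
width: 49.7
grasp_force: 30.0
```

Request:
arm_command(rows=[0,0,0,0.4,0,0,-1,0,0,0,0.811,0,0,-1])

```text
t: 11.3
ee_pos: [647.7, -106.3, 126.5]
orientation: [2.214, 2.228, 0.0]
ft_force: [-0.1, -0.1, -1.2]
width: 49.8
grasp_force: 30.0
```

Request:
arm_command(rows=[0,0,0,0.4,0,0,-1,0,0,0,0.811,0,0,-1])

```text
t: 11.5
ee_pos: [647.3, -41.3, 126.4]
orientation: [2.214, 2.228, 0.0]
ft_force: [0.4, 0.3, -1.1]
width: 49.6
grasp_force: 30.0
```

Request:
arm_command(rows=[0,0,0,0.4,0,0,-1,0,0,0,0.811,-0.05,0,-1])

```text
t: 11.7
ee_pos: [643.3, 23.6, 126.5]
orientation: [2.214, 2.228, 0.001]
ft_force: [0.2, -0.6, -0.7]
width: 49.7
grasp_force: 30.0
```

Request:
arm_command(rows=[0,0,0,0.4,0,0,-1,0,0,0,0.65,-0.06,0,-1,0,0,0,0.811,-0.06,0,-1,0,0,0,0.811,-0.06,0,-1,0,0,0,0.811,-0.06,0,-1])

```text
t: 12.2
ee_pos: [637.9, 86.7, 126.0]
orientation: [2.214, 2.228, 0.0]
ft_force: [-0.4, 0.0, -1.8]
width: 49.8
grasp_force: 30.0
```

```bash
python3 w.py 638 87 64; python3 -c "
from h import *
grab('wrist','w6');b,_,_=grab('side','s6')
im,P=cloud('wrist','w6'); cv2.imwrite('pics/c6.png',np.hstack([cv2.resize(im,(400,300)),cv2.resize(b[100:280,220:460],(400,300))])[:,:,::-1])
M=(P[...,2]>100)&(P[...,2]<180)&(abs(P[...,1]-87)<45)&(abs(P[...,0]-638)<22)
for z in range(60,180,10):
  m=(abs(P[...,2]-z)<5)&(abs(P[...,1]-87)<45)&(abs(P[...,0]-638)<21)
  if m.sum()>50: print(z,np.percentile(P[m],[2,98],0).round(1).tolist())
"
```

```text
t 12.2 pos [637.9  86.7 126. ] toolx yaw 90.38 zdir [ 0. -0. -1.] w 49.8 F [-0.4  0.  -1.8] q [ 0.12  0.59  1.66 -0.    0.9   0.11]
tool delta mm [ 0.3  0.  62. ] scaled [0.004 0.001 0.775]
70 [[619.5, 94.4, 69.0], [658.1, 110.0, 74.8]]
80 [[617.9, 92.3, 75.3], [658.1, 111.0, 84.9]]
90 [[618.3, 93.1, 85.3], [658.0, 111.2, 94.8]]
100 [[618.2, 92.8, 95.3], [658.0, 111.2, 104.9]]
110 [[618.1, 92.6, 105.2], [658.1, 111.3, 114.9]]
120 [[618.2, 92.8, 115.2], [658.0, 111.2, 124.9]]
130 [[618.2, 92.8, 125.3], [658.2, 111.0, 134.8]]
140 [[618.9, 93.6, 135.3], [658.2, 110.1, 144.0]]
150 [[618.4, 93.8, 147.0], [657.8, 107.9, 154.9]]
160 [[618.5, 93.3, 155.2], [657.8, 107.5, 164.8]]
170 [[621.5, 65.5, 165.7], [656.7, 106.5, 169.7]]
```

View pics/c6.png

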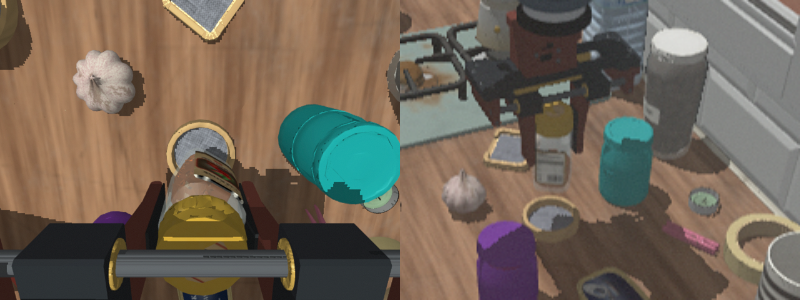

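Request:
arm_command(rows=[0,0,0,0,0,0.2,-1,0,0,0,0,0,0.4,-1,0,0,0,0,0,0.6,-1,0,0,0,0,0,0.7,-1,0,0,0,0,0,0.75,-1])

```text
t: 12.8
ee_pos: [636.7, 86.9, 63.6]
orientation: [-2.213, -2.227, 0.003]
ft_force: [-1.0, -0.2, -0.6]
width: 49.8
grasp_force: 30.0
```

Request:
arm_command(rows=[0,0,0,0,0,0.02,-1,0,0,0,0,0,0.04,-1,0,0,0,0,0,0.04,-1])

```text
t: 13.1
ee_pos: [637.9, 87.3, 62.8]
orientation: [2.214, 2.228, 0.001]
ft_force: [-0.2, 0.1, -1.0]
width: 50.0
grasp_force: 30.0
```

Request:
arm_command(rows=[0,0,0,0,0,0.015,-1,0,0,0,0,0,0.015,-1,0,0,0,0,0,0.015,-1])

```text
t: 13.4
ee_pos: [638.2, 87.3, 62.3]
orientation: [2.214, 2.228, 0.002]
ft_force: [-2.5, -0.2, 5.7]
width: 49.5
grasp_force: 30.0
```

Request:
arm_command(rows=[0,0,0,0,0,0,1,0,0,0,0,0,0,1,0,0,0,0,0,0,1,0,0,0,0,0,0,1,0,0,0,0,0,0,1])

```text
t: 13.9
ee_pos: [637.6, 87.2, 61.1]
orientation: [-2.214, -2.228, 0.0]
ft_force: [-0.1, -0.1, -0.3]
width: 85.8
grasp_force: 0.0
```

Request:
arm_command(rows=[0,0,0,0,0,-0.3,1,0,0,0,0,0,-0.6,1,0,0,0,0,0,-1,1,0,0,0,0,0,-1,1])

```text
t: 14.3
ee_pos: [640.4, 87.5, 145.5]
orientation: [2.211, 2.225, 0.009]
ft_force: [-0.2, 0.6, 0.5]
width: 88.2
grasp_force: 0.0
```

Request:
arm_command(rows=[0,0,0,-0.4,0,-0.3,1,0,0,0,-0.9,0.03,-0.5,1])

```text
t: 14.5
ee_pos: [640.2, 15.8, 181.5]
orientation: [-2.211, -2.231, 0.0]
ft_force: [0.8, -0.2, -0.0]
width: 87.9
grasp_force: 0.0
```

Request:
arm_command(rows=[0,0,-0.039,-0.6,0.03,0,1,0,0,-0.039,-0.6,0.03,0,1,0,0,-0.039,-0.6,0.03,0,1,0,0,-0.039,-0.6,0.03,0,1])

```text
t: 14.9
ee_pos: [642.7, -32.0, 180.4]
orientation: [-2.074, -2.358, 0.001]
ft_force: [-0.5, -0.8, -0.3]
width: 87.9
grasp_force: 0.0
```

```bash
cat > tin.py <<'E'
import sys
from h import *
tag,col,zl,zh=sys.argv[1],sys.argv[2],float(sys.argv[3]),float(sys.argv[4])
grab('wrist',tag); im,P=cloud('wrist',tag)
m=((P[...,2]>zl)&(P[...,2]<zh)).astype(np.uint8)
if col=='red':
    h=cv2.cvtColor(im,cv2.COLOR_RGB2HSV); m&=((h[...,1]>150)&((h[...,0]<8)|(h[...,0]>172))).astype(np.uint8)
k,l,st,c=cv2.connectedComponentsWithStats(m)
for i in range(1,k):
  if st[i,4]>800:
    q=P[l==i]; (cx,cy),(a,b),t=r=cv2.minAreaRect(q[:,:2].astype(np.float32)); bp=cv2.boxPoints(r); e=max([bp[1]-bp[0],bp[2]-bp[1]],key=np.linalg.norm)
    print(st[i],'c',round(cx,1),round(cy,1),'size',round(a),round(b),'dir',round(np.degrees(np.arctan2(e[1],e[0]))%180,1),'z',np.median(q[:,2]).round(1))
E
python3 w.py 643 -90 110; python3 tin.py w7 x 18 34; python3 tin.py w7b x 85 112
```

```text
t 14.9 pos [642.7 -32.  180.4] toolx yaw 97.34 zdir [-0.001  0.    -1.   ] w 87.9 F [-0.5 -0.8 -0.3] q [-0.07  0.52  1.63  0.    0.99 -0.2 ]
tool delta mm [-57.6  -7.   70.4] scaled [-0.72  -0.088  0.88 ]
[ 274  230   82  126 9529] c 644.3 -85.8 size 63 105 dir 97.4 z 23.3
[ 503  244  137  121 6495] c 847.4 -67.6 size 103 96 dir 12.1 z 24.5
[ 299    0   92   89 6713] c 639.1 81.8 size 44 38 dir 7.1 z 104.9
[  503     0   134    95 10419] c 750.2 96.1 size 61 43 dir 5.1 z 97.1
[  90  157  115  108 9597] c 542.6 -16.4 size 60 60 dir 71.2 z 97.1
```

Request:
arm_command(rows=[0,0,0,-0.5,-0.04,0.2,1,0,0,0,-0.748,-0.068,0.5,1,0,0,0,-0.748,-0.068,0.98,1,0,0,0,-0.748,-0.068,0.98,1])

```text
t: 15.4
ee_pos: [642.0, -91.7, 98.0]
orientation: [-2.069, -2.354, 0.007]
ft_force: [-0.3, 0.5, -0.1]
width: 87.6
grasp_force: 0.0
```

```bash
python3 w.py 645 -92 24
```

```text
t 15.4 pos [642.  -91.7  98. ] toolx yaw 97.39 zdir [-0.009  0.002 -1.   ] w 87.6 F [-0.3  0.5 -0.1] q [-0.16  0.64  1.65  0.    0.87 -0.29]
tool delta mm [-0.9  3.6 74. ] scaled [-0.011  0.045  0.925]
```

Request:
arm_command(rows=[0,0,0,0,0,0.3,1,0,0,0,0,0,0.6,1,0,0,0,0,0,0.8,1,0,0,0,0,0,0.9,1,0,0,0,0,0,0.9,1])

```text
t: 15.9
ee_pos: [645.3, -92.2, 30.5]
orientation: [-2.072, -2.36, 0.001]
ft_force: [0.9, -0.6, 1.1]
width: 87.6
grasp_force: 0.0
```

Request:
arm_command(rows=[0,0,0,0,0,0,0.4,0,0,0,0,0,0,0.4])

```text
t: 16.1
ee_pos: [646.4, -92.9, 32.1]
orientation: [2.073, 2.359, 0.002]
ft_force: [0.2, 0.2, 0.1]
width: 75.4
grasp_force: 0.0
```

Request:
arm_command(rows=[0,0,0,0,-0.01,0.08,0.4,0,0,0,0,-0.01,0.08,0.4,0,0,0,0,-0.01,0.08,-1,0,0,0,0,-0.01,0.08,-1,0,0,0,0,-0.01,0.08,-1])

```text
t: 16.6
ee_pos: [644.6, -93.0, 24.3]
orientation: [-2.074, -2.36, 0.0]
ft_force: [0.7, -0.3, -1.5]
width: 59.7
grasp_force: 30.0
```

Request:
arm_command(rows=[0,0,0,0,0,0,-1,0,0,0,0,0,0,-1,0,0,0,0,0,0,-1,0,0,0,0,0,0,-1])

```text
t: 17.0
ee_pos: [644.7, -92.9, 24.5]
orientation: [2.074, 2.36, 0.0]
ft_force: [0.1, -0.9, -1.8]
width: 59.4
grasp_force: 30.0
```

```bash
python3 w.py 439 -229 70
```

```text
t 17.0 pos [644.7 -92.9  24.5] toolx yaw 97.39 zdir [ 0. -0. -1.] w 59.4 F [ 0.1 -0.9 -1.8] q [-0.16  0.75  1.66  0.    0.74 -0.29]
tool delta mm [-108.5 -221.5  -45.5] scaled [-1.356 -2.769 -0.569]
```

Request:
arm_command(rows=[0,0,0,0,0,-0.1,-1,0,0,0,0,0,-0.3,-1,0,0,0,0,0,-0.6,-1,0,0,0,0,0,-0.9,-1,0,0,0,0,0,-1,-1])

```text
t: 17.5
ee_pos: [646.7, -93.2, 108.4]
orientation: [2.071, 2.357, 0.005]
ft_force: [0.6, 0.5, -1.4]
width: 59.6
grasp_force: 30.0
```

Request:
arm_command(rows=[0,0,0,0,-0.3,-0.1,-1,0,0,0,-0.3,-0.7,-0.2,-1,0,0,0,-0.4,-0.9,-0.2,-1])

```text
t: 17.8
ee_pos: [576.0, -135.1, 121.6]
orientation: [2.073, 2.359, -0.0]
ft_force: [0.2, -0.4, -1.2]
width: 59.1
grasp_force: 30.0
```

Request:
arm_command(rows=[0,0,0,-0.2,-0.45,0,-1,0,0,0,-0.4,-0.9,0,-1,0,0,0,-0.4,-0.9,0,-1])

```text
t: 18.1
ee_pos: [505.9, -176.0, 120.0]
orientation: [-2.075, -2.354, 0.003]
ft_force: [-0.9, 0.1, -1.6]
width: 59.4
grasp_force: 30.0
```

```bash
python3 w.py 438 -230 70
cat > st.py <<'E'
from h import *
import sys
tag,x,y,hw=sys.argv[1],*map(float,sys.argv[2:5])
im,P=cloud('wrist',tag)
near=(abs(P[...,0]-x)<hw)&(abs(P[...,1]-y)<hw)
h=cv2.cvtColor(im,cv2.COLOR_RGB2HSV)
for n,m in {'rim':near&(P[...,2]>7.5)&(P[...,2]<22),'felt':near&(h[...,1]<75)&(P[...,2]<8)}.items():
    k,l,st,c=cv2.connectedComponentsWithStats(cv2.morphologyEx(m.astype(np.uint8),cv2.MORPH_CLOSE,np.ones((5,5))))
    for i in range(1,k):
        if st[i,4]<200: continue
        q=P[(l==i)&m]; r=cv2.minAreaRect(q[:,:2].astype(np.float32)); bp=cv2.boxPoints(r); e=max([bp[1]-bp[0],bp[2]-bp[1]],key=np.linalg.norm)
        print(n,st[i],np.round(r[0],1),np.round(r[1]),'dir',round(np.degrees(np.arctan2(e[1],e[0]))%180,1),'z',np.median(q[:,2]).round(1))
E
python3 st.py w4 438 -224 80; python3 -c "
from h import *
grab('wrist','w8')"; python3 st.py w8 438 -224 80; python3 st.py w3 646 243 60
```

```text
t 18.1 pos [ 505.9 -176.   120. ] toolx yaw 97.22 zdir [-0.004  0.001 -1.   ] w 59.4 F [-0.9  0.1 -1.6] q [-0.36  0.47  1.9  -0.    0.77 -0.48]
tool delta mm [-45.1 -73.9  50.2] scaled [-0.564 -0.924  0.627]
rim [   0  127  118   59 1642] [ 441.3 -180.1] [41. 88.] dir 178.1 z 10.3
rim [  11  244  116   51 1462] [ 437.4 -271. ] [42. 90.] dir 178.2 z 10.2
felt [   13   144   102   135 10729] [ 438.5 -225.8] [106.  66.] dir 88.2 z 4.8
rim [ 146  205   94   57 1299] [ 419.4 -171.5] [68. 25.] dir 32.5 z 10.3
rim [143 329  13  28 292] [ 396.6 -259.5] [ 8. 22.] dir 92.4 z 10.1
felt [ 164  220   73  146 7432] [ 429.6 -224.9] [106.  46.] dir 88.4 z 4.8
rim [479 126 161   4 538] [645.9 302. ] [120.   2.] dir 0.2 z 10.9
rim [535 149  70  62 962] [663.9 265. ] [20. 63.] dir 143.6 z 10.3
rim [488 205  67  58 787] [628.6 217. ] [20. 63.] dir 143.6 z 10.3
felt [ 497  159   96   95 4530] [646.9 240.6] [64. 49.] dir 53.5 z 4.8
```

View pics/w8.png

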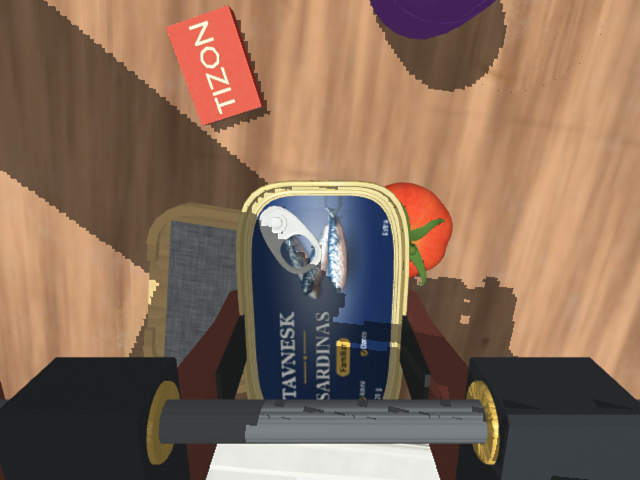

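The tin is held level: its outline runs from (240,185) to (405,400) in the wrist view. The matchbox is at (215,65) and the stand rim at (165,280). Moving over the stand.

Request:
arm_command(rows=[0,0,0.026,-0.3,-0.45,0,-1,0,0,0.052,-0.589,-0.922,0,-1,0,0,0.052,-0.589,-0.922,0.1,-1,0,0,0.052,-0.589,-0.922,0.3,-1,0,0,0.052,-0.589,-0.922,0.4,-1])

```text
t: 18.65
ee_pos: [443.9, -231.1, 87.7]
orientation: [2.259, 2.183, 0.001]
ft_force: [-0.6, 0.0, -1.7]
width: 59.5
grasp_force: 30.0
```

Request:
arm_command(rows=[0,0,0,0,0,0.2,-1,0,0,0,0,0,0.3,-1,0,0,0,0,0,0.3,-1,0,0,0,0,0,0.3,-1,0,0,0,0,0,0.3,-1])

```text
t: 19.15
ee_pos: [443.7, -231.2, 65.0]
orientation: [2.258, 2.183, 0.001]
ft_force: [-0.1, -0.0, -2.3]
width: 59.5
grasp_force: 30.0
```

```bash
python3 w.py 438.7 -232 29; python3 tin.py w9 x 72 90
```

```text
t 19.15 pos [ 443.7 -231.2   65. ] toolx yaw 88.05 zdir [ 0.001 -0.    -1.   ] w 59.5 F [-0.1 -0.  -2.3] q [-0.5   0.53  2.    0.    0.61 -0.47]
tool delta mm [-1. -5. 36.] scaled [-0.012 -0.062  0.45 ]
[ 196  318   48   81 1403] c 413.8 -228.0 size 10 24 dir 115.0 z 82.1
[ 402  318   49   81 1393] c 475.9 -230.0 size 24 10 dir 60.5 z 82.2
```

Request:
arm_command(rows=[0,0,0,-0.01,-0.06,0,-1,0,0,0,-0.01,-0.06,0.2,-1,0,0,0,-0.01,-0.06,0.25,-1,0,0,0,-0.01,-0.06,0.25,-1,0,0,0,-0.01,-0.06,0.25,-1])

```text
t: 19.7
ee_pos: [438.3, -231.9, 44.8]
orientation: [2.259, 2.183, 0.0]
ft_force: [0.6, -0.5, -2.2]
width: 59.3
grasp_force: 30.0
```

```bash
python3 w.py 438.7 -232 29; python3 tin.py w10 x 38 51;python3 st.py w10 438 -224 80
```

```text
t 19.7 pos [ 438.3 -231.9   44.8] toolx yaw 88.02 zdir [ 0. -0. -1.] w 59.3 F [ 0.6 -0.5 -2.2] q [-0.51  0.57  2.01  0.    0.56 -0.48]
tool delta mm [-0.1  0.4 15.8] scaled [-0.001  0.005  0.197]
[ 557   34   83  156 9396] c 536.4 -156.7 size 27 51 dir 100.3 z 43.9
[  217   180   212   219 35899] c 439.8 -217.2 size 90 78 dir 87.8 z 43.8
rim [ 217  137  208   96 4843] [ 440.2 -180. ] [41. 89.] dir 178.5 z 10.4
felt [ 247  154  148   42 2419] [ 440.3 -175.9] [17. 64.] dir 179.3 z 4.8
```

Request:
arm_command(rows=[0,0,0,0,0,0.06,-1,0,0,0,0,0,0.12,-1,0,0,0,0,0,0.17,-1,0,0,0,0,0,0.19,-1,0,0,0,0,0,0.19,-1])

```text
t: 20.25
ee_pos: [438.0, -231.6, 28.9]
orientation: [-2.259, -2.182, 0.0]
ft_force: [-0.3, 0.9, -1.5]
width: 59.3
grasp_force: 30.0
```

Request:
arm_command(rows=[0,0,0,0,0,0.02,-1,0,0,0,0,0,0.02,-1])

```text
t: 20.45
ee_pos: [438.3, -231.8, 28.2]
orientation: [2.259, 2.183, -0.0]
ft_force: [-1.7, 0.5, 6.0]
width: 59.3
grasp_force: 30.0
```

Request:
arm_command(rows=[0,0,0,0,0,0,1,0,0,0,0,0,0,1,0,0,0,0,0,0,1,0,0,0,0,0,0,1,0,0,0,0,0,0,1])

```text
t: 20.95
ee_pos: [438.3, -231.8, 27.6]
orientation: [2.259, 2.183, 0.0]
ft_force: [-0.4, -0.6, -0.1]
width: 87.9
grasp_force: 0.0
```

Request:
arm_command(rows=[0,0,0,0,0,-0.2,1,0,0,0,0,0,-0.6,1,0,0,0,0,0,-1,1,0,0,0,0,0,-1,1])

```text
t: 21.35
ee_pos: [440.3, -233.0, 111.0]
orientation: [2.255, 2.179, 0.003]
ft_force: [0.4, -0.3, -0.5]
width: 88.0
grasp_force: 0.0
```

Request:
arm_command(rows=[0,0,-0.148,0.5,0,-0.5,1,0,0,-0.148,1,-0.1,-1,1,0,0,-0.148,1,-0.1,-1,1,0,0,-0.148,1,-0.1,-1,1,0,0,-0.148,1,-0.1,-1,1])

```text
t: 21.85
ee_pos: [432.9, -151.6, 187.1]
orientation: [-1.699, -2.642, 0.0]
ft_force: [-0.6, -1.0, -0.6]
width: 88.0
grasp_force: 0.0
```

```bash
python3 w.py 417.6 -84.5 60; python3 tin.py w11 red 8 20;python3 tin.py w11b x 22 37
```

```text
t 21.85 pos [ 432.9 -151.6  187.1] toolx yaw 114.52 zdir [-0. -0. -1.] w 88.0 F [-0.6 -1.  -0.6] q [-0.36  0.26  2.03 -0.    0.85 -0.79]
tool delta mm [ 67.4  13.9 127.1] scaled [0.843 0.174 1.588]
[ 339   97   53   75 3006] c 434.1 -78.7 size 36 53 dir 114.1 z 15.1
[ 238  246  110  126 9055] c 439.6 -224.4 size 105 63 dir 88.2 z 27.3
```

View pics/w11.png

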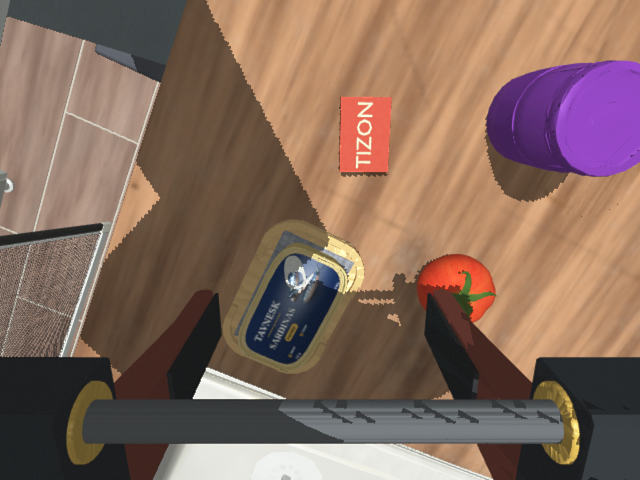

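The matchbox is at (365,135) in the wrist view, i.e. (434,-79), and the tin sits inside its stand. The grasp will be offset 18 mm away from the purple jar at (590,115).

Request:
arm_command(rows=[0,0,0,0.5,0.1,0,1,0,0,0,0.82,0.167,0.4,1,0,0,0,0.82,0.167,0.8,1,0,0,0,0.82,0.167,0.8,1])

```text
t: 22.35
ee_pos: [414.8, -85.8, 120.1]
orientation: [-1.693, -2.637, 0.004]
ft_force: [-1.0, -0.2, 0.2]
width: 88.0
grasp_force: 0.0
```

Request:
arm_command(rows=[0,0,0,0,0,0.3,1,0,0,0,0,0,0.6,1,0,0,0,0,0,0.77,1,0,0,0,0,0,0.77,1,0,0,0,0,0,0.77,1])

```text
t: 22.85
ee_pos: [418.2, -87.1, 62.5]
orientation: [-1.698, -2.643, 0.0]
ft_force: [0.2, 0.0, 1.0]
width: 87.9
grasp_force: 0.0
```

```bash
python3 w.py 417.7 -86.1 23.5; python3 tin.py w12 red 8 20
```

```text
t 22.85 pos [418.2 -87.1  62.5] toolx yaw 114.57 zdir [-0.  0. -1.] w 87.9 F [0.2 0.  1. ] q [-0.23  0.47  2.16 -0.    0.51 -0.66]
tool delta mm [ 1.1 -0.  39. ] scaled [ 0.013 -0.001  0.487]
[ 321  229   77  104 6041] c 434.3 -78.7 size 36 54 dir 114.0 z 15.0
```

Request:
arm_command(rows=[0,0,0,0.01,0,0.2,1,0,0,0,0.01,0,0.35,1,0,0,0,0.01,0,0.45,1,0,0,0,0.01,0,0.47,1,0,0,0,0.01,0,0.47,1])

```text
t: 23.4
ee_pos: [417.3, -85.6, 24.4]
orientation: [-1.695, -2.644, 0.0]
ft_force: [0.0, 0.6, 0.0]
width: 88.2
grasp_force: 0.0
```

Request:
arm_command(rows=[0,0,0,0,0,0,1,0,0,0,0,0,0,1])

```text
t: 23.6
ee_pos: [417.7, -85.7, 24.8]
orientation: [1.695, 2.644, 0.0]
ft_force: [0.1, -0.5, 0.4]
width: 87.7
grasp_force: 0.0
```

Request:
arm_command(rows=[0,0,0,0,0,0.025,0.5,0,0,0,0,0,0.025,0.3,0,0,0,0,0,0.025,0.1,0,0,0,0,0,0.025,-0.1,0,0,0,0,0,0.025,-0.1])

```text
t: 24.1
ee_pos: [417.5, -85.6, 22.5]
orientation: [1.696, 2.645, 0.0]
ft_force: [-1.0, -0.0, 1.4]
width: 51.1
grasp_force: 0.1
```

Request:
arm_command(rows=[0,0,0,0,0,0,-1,0,0,0,0,0,0,-1,0,0,0,0,0,0,-1,0,0,0,0,0,0,-1,0,0,0,0,0,0,-1])

```text
t: 24.6
ee_pos: [417.4, -85.6, 22.5]
orientation: [-1.696, -2.645, 0.0]
ft_force: [1.3, 0.3, 1.0]
width: 37.1
grasp_force: 30.0
```

```bash
python3 w.py 646.2 241 60; python3 tin.py w13 red 5 25
```

```text
t 24.6 pos [417.4 -85.6  22.5] toolx yaw 114.67 zdir [-0. -0. -1.] w 37.1 F [1.3 0.3 1. ] q [-0.23  0.56  2.16 -0.    0.42 -0.66]
tool delta mm [201.4 344.2 -37.5] scaled [ 2.517  4.303 -0.469]
[ 276  256   94  128 8850] c 418.8 -86.1 size 37 54 dir 114.8 z 15.0
```

Request:
arm_command(rows=[0,0,0,0,0,-0.1,-1,0,0,0,0,0,-0.4,-1,0,0,0,0,0,-0.7,-1,0,0,0,0,0,-1,-1,0,0,0,0,0,-1,-1])

```text
t: 25.15
ee_pos: [419.0, -86.0, 105.1]
orientation: [1.693, 2.641, 0.003]
ft_force: [-0.2, 0.3, -0.7]
width: 36.6
grasp_force: 30.0
```

Request:
arm_command(rows=[0,0,0.23,0,0,-0.3,-1,0,0,0.23,0,0,-0.6,-1,0,0,0.23,0,0,-0.9,-1,0,0,0.23,0,0,-0.9,-1,0,0,0.23,0,0,-0.9,-1])

```text
t: 25.65
ee_pos: [417.5, -85.7, 174.7]
orientation: [2.526, 1.867, 0.001]
ft_force: [-0.3, 0.1, 0.0]
width: 37.0
grasp_force: 30.0
```

Request:
arm_command(rows=[0,0,0.11,0,0,0,-1,0,0,0.11,0,0,0,-1,0,0,0.11,0,0,0,-1])

```text
t: 25.95
ee_pos: [416.9, -85.5, 173.8]
orientation: [-2.809, -1.406, 0.001]
ft_force: [0.6, -0.4, 0.8]
width: 37.1
grasp_force: 30.0
```

```bash
python3 w.py 646.2 241 180
```

```text
t 25.95 pos [416.9 -85.5 173.8] toolx yaw 53.19 zdir [-0.001  0.    -1.   ] w 37.1 F [ 0.6 -0.4  0.8] q [-0.23  0.24  2.11 -0.    0.8   0.41]
tool delta mm [398.8 -12.1  -6.4] scaled [ 4.985 -0.151 -0.08 ]
```

Nearly straight along tool x: five moves.

Request:
arm_command(rows=[0,0,0,0.4,-0.02,0,-1,0,0,0,0.98,-0.03,0,-1])

```text
t: 26.15
ee_pos: [461.2, -21.5, 173.7]
orientation: [-2.808, -1.408, 0.003]
ft_force: [0.3, -0.7, 0.2]
width: 36.7
grasp_force: 30.0
```

Request:
arm_command(rows=[0,0,0,0.5,-0.02,0,-1,0,0,0,0.98,-0.03,0,-1])

```text
t: 26.35
ee_pos: [507.2, 44.7, 173.7]
orientation: [-2.805, -1.413, 0.001]
ft_force: [0.7, -1.2, -0.6]
width: 37.1
grasp_force: 30.0
```

Request:
arm_command(rows=[0,0,0,0.5,-0.02,0,-1,0,0,0,0.98,-0.03,0,-1])

```text
t: 26.55
ee_pos: [551.8, 109.2, 173.5]
orientation: [-2.805, -1.414, 0.002]
ft_force: [1.0, -1.1, -0.8]
width: 36.9
grasp_force: 30.0
```

Request:
arm_command(rows=[0,0,0,0.5,-0.02,0,-1,0,0,0,0.98,-0.03,0,-1])

```text
t: 26.75
ee_pos: [596.6, 173.5, 173.3]
orientation: [-2.805, -1.414, 0.002]
ft_force: [1.0, -0.1, -0.5]
width: 37.1
grasp_force: 30.0
```

Request:
arm_command(rows=[0,0,0,0.5,-0.02,0,-1,0,0,0,0.95,-0.03,0,-1,0,0,0,0.98,-0.03,0.2,-1,0,0,0,0.98,-0.03,0.5,-1,0,0,0,0.98,-0.03,0.8,-1])

```text
t: 27.25
ee_pos: [640.0, 235.9, 108.1]
orientation: [-2.805, -1.414, 0.003]
ft_force: [-0.4, 0.2, -0.4]
width: 37.1
grasp_force: 30.0
```

```bash
python3 w.py 646.2 241 26.5;  python3 -c "
from h import *
grab('wrist','w14')"; python3 st.py w14 646 241 60; python3 w.py 646.2 241 26.5
```

```text
t 27.25 pos [640.  235.9 108.1] toolx yaw 53.49 zdir [-0.002 -0.001 -1.   ] w 37.1 F [-0.4  0.2 -0.4] q [ 0.34  0.66  1.57 -0.    0.92  0.97]
tool delta mm [ 7.9  2.1 81.6] scaled [0.099 0.026 1.02 ]
rim [ 272  176  107   34 1526] [664.2 265. ] [20. 62.] dir 143.5 z 10.3
felt [ 283  187   84   67 5178] [653.3 250.4] [42. 50.] dir 143.8 z 4.8
t 27.3 pos [637.3 234.8 103.7] toolx yaw 53.47 zdir [-0.008 -0.003 -1.   ] w 37.0 F [-0.6 -0.4 -2.6] q [ 0.34  0.67  1.57 -0.    0.91  0.97]
tool delta mm [10.8  3.8 77.1] scaled [0.135 0.047 0.963]
```

View pics/w14.png

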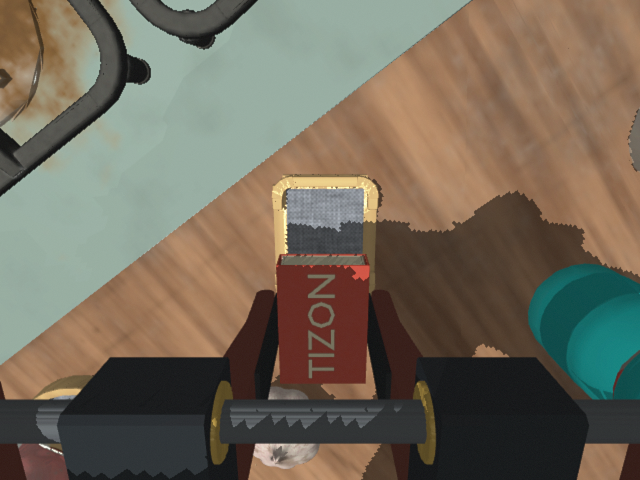

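The matchbox is square to the small oblong stand and slightly short of it (box (322,320), stand (325,235)).

Request:
arm_command(rows=[0,0,0,0.1,0.03,0,-1,0,0,0,0.1,0.03,0.3,-1,0,0,0,0.1,0.03,0.5,-1,0,0,0,0.1,0.03,0.55,-1,0,0,0,0.1,0.03,0.55,-1])

```text
t: 27.8
ee_pos: [647.5, 241.2, 66.0]
orientation: [-2.806, -1.413, 0.002]
ft_force: [-0.1, -0.6, -0.5]
width: 36.9
grasp_force: 30.0
```

Request:
arm_command(rows=[0,0,0,0,0,0,-1,0,0,0,0,0,0,-1])

```text
t: 28.0
ee_pos: [648.5, 241.7, 67.6]
orientation: [2.806, 1.413, 0.003]
ft_force: [-0.0, -0.1, 0.6]
width: 36.8
grasp_force: 30.0
```

```bash
python3 w.py 646.2 241 26.5; python3 tin.py w15 red 40 75;python3 st.py w15 646 241 60
```

```text
t 28.0 pos [648.5 241.7  67.6] toolx yaw 53.47 zdir [ 0.002  0.001 -1.   ] w 36.8 F [-0.  -0.1  0.6] q [ 0.34  0.73  1.55 -0.    0.86  0.98]
tool delta mm [-2.  -1.5 41.1] scaled [-0.025 -0.018  0.514]
[ 276  254   94  129 8941] c 649.3 241.3 size 54 37 dir 52.5 z 60.1
rim [ 256  207  125   40 2074] [664.2 265.1] [20. 62.] dir 143.3 z 10.4
felt [ 272  221   95   73 3045] [654.2 250.3] [40. 48.] dir 143.8 z 4.8
```

Request:
arm_command(rows=[0,0,0,-0.026,-0.026,0.15,-1,0,0,0,-0.026,-0.026,0.3,-1,0,0,0,-0.026,-0.026,0.42,-1,0,0,0,-0.026,-0.026,0.47,-1,0,0,0,-0.026,-0.026,0.47,-1])

```text
t: 28.55
ee_pos: [644.4, 240.9, 27.7]
orientation: [-2.806, -1.413, 0.003]
ft_force: [0.5, -0.6, 0.5]
width: 36.8
grasp_force: 30.0
```

Request:
arm_command(rows=[0,0,0,0,0,0.02,-1,0,0,0,0,0,0.025,-1,0,0,0,0,0,0.025,-1])

```text
t: 28.85
ee_pos: [645.1, 241.1, 27.1]
orientation: [2.806, 1.413, 0.001]
ft_force: [0.7, 0.5, -0.6]
width: 37.0
grasp_force: 30.0
```

Request:
arm_command(rows=[0,0,0,0,0,0.012,-1,0,0,0,0,0,0.012,-1,0,0,0,0,0,0.012,-1])

```text
t: 29.15
ee_pos: [645.2, 241.2, 26.5]
orientation: [2.806, 1.413, 0.001]
ft_force: [-1.4, -1.0, 5.5]
width: 36.9
grasp_force: 30.0
```

Contact. Release, rise and check.

Request:
arm_command(rows=[0,0,0,0,0,0,1,0,0,0,0,0,0,1,0,0,0,0,0,0,1,0,0,0,0,0,0,1,0,0,0,0,0,0,1])

```text
t: 29.65
ee_pos: [644.8, 241.0, 25.7]
orientation: [-2.806, -1.413, 0.0]
ft_force: [0.8, 0.7, -0.8]
width: 73.4
grasp_force: 0.0
```

Request:
arm_command(rows=[0,0,0,0,0,-0.2,1,0,0,0,0,0,-0.5,1,0,0,0,0,0,-0.9,1,0,0,0,0,0,-1,1])

```text
t: 30.05
ee_pos: [647.2, 241.9, 110.7]
orientation: [2.805, 1.413, 0.01]
ft_force: [-0.0, 0.1, 0.6]
width: 87.8
grasp_force: 0.0
```

Request:
arm_command(rows=[0,0,0,-0.5,0,-0.5,1,0,0,0,-1,0,-1,1,0,0,0,-1,0,-1,1])

```text
t: 30.35
ee_pos: [597.0, 175.2, 189.4]
orientation: [2.806, 1.411, 0.005]
ft_force: [0.7, 0.7, 0.7]
width: 88.0
grasp_force: 0.0
```

Request:
arm_command(rows=[0,0,0,-0.5,-0.5,0,1,0,0,0,-1,-1,0,1,0,0,0,-1,-1,0,1,0,0,0,-1,-1,0,1,0,0,0,-1,-1,0,1])

```text
t: 30.85
ee_pos: [487.2, 160.8, 186.3]
orientation: [2.805, 1.413, 0.004]
ft_force: [-0.1, 0.9, -0.3]
width: 88.1
grasp_force: 0.0
```

```bash
python3 w.py; python3 tin.py w16 red 8 25;python3 st.py w16 646 241 60; python3 -c "
from h import *
grab('top','top0')"; cp pics/top0.png pics/topend.png
python3 - <<'E'
src=open('m.py').read()
src=src[:src.index("meas('small_obl'")]+'''
meas('matches',(S>150)&((H<8)|(H>172)),(165,188,218,240),18)
meas('tin',((H>95)&(H<140)&(S>100)),(408,285,490,350),30)
meas('spice',(S>170)&(H>18)&(H<35)&(Z>90),(245,160,310,240),104)
meas('jam',(S<60)&(V>120)&(Z>85),(165,285,240,365),101)
meas('garlic',(Z>12),(215,243,257,283),30);meas('tomato',(Z>12),(388,236,432,280),30)
'''
exec(src)
E
```

```text
t 30.85 pos [487.2 160.8 186.3] toolx yaw 53.48 zdir [ 0.002  0.001 -1.   ] w 88.1 F [-0.1  0.9 -0.3] q [0.3  0.34 1.92 0.   0.88 0.93]
[ 410    0   60   38 1764] c 637.2 229.1 size 23 37 dir 143.0 z 18.9
rim [ 410    0   60   39 2185] [636.9 228.7] [24. 37.] dir 142.2 z 18.9
rim [ 392   27   90   32 1186] [628.5 217. ] [20. 62.] dir 144.4 z 10.3
felt [402   0  70  49 887] [636.7 226.7] [31. 48.] dir 143.7 z 4.9
matches c 645 241 mean [644. 239.] size 48 32 longdir deg 53.3 px [174 199  32  29] Zmed 18.9
tin c 438 -224 mean [ 441. -233.] size 88 47 longdir deg 88.3 px [426 306  51  28] Zmed 27.0
spice c 637 86 mean [635.  86.] size 41 42 longdir deg 178.6 px [257 195  26  26] Zmed 104.5
jam c 450 224 mean [451. 238.] size 73 128 longdir deg 179.7 px [165 285  46  80] Zmed 543.2
garlic c 551 157 mean [549. 160.] size 74 70 longdir deg 88.3 px [215 243  42  40] Zmed 290.1
tomato c 547 -153 mean [ 547. -154.] size 56 56 longdir deg 177.6 px [393 244  32  32] Zmed 43.6
```

View pics/topend.png

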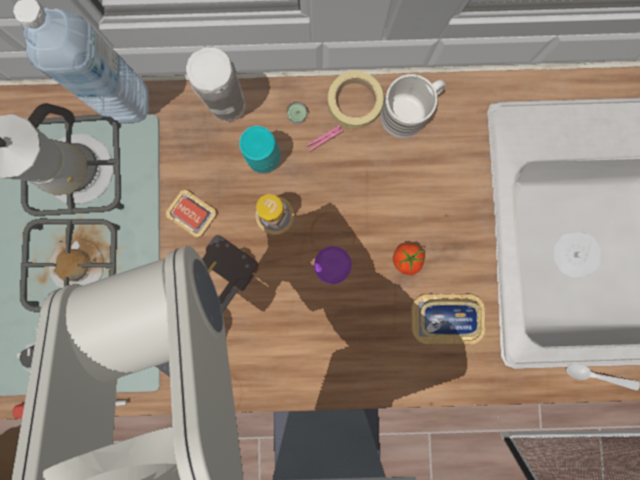

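The final view shows the matchbox (191,213), spice jar (271,208) and tin (448,319) in their stands. The jam jar is hidden by the arm, but I measured it after placing it: within 2 mm of the recess centre, lid at 101 mm. Every placed height matches the recess floor.

```bash
python3 -c "
from workcell import ctrl
print(ctrl.close_job())"
```

```text
the job is handed in; nothing more can be done
None
```

I put the spice jar, jam jar, matchbox and flat tin into their matching stands, each measured within about 2 mm of its recess centre and down on the recess floor. I kept clear of the garlic and tomato, and handed the job in at about 31 s of the 102 s allowed; no verdict came back.

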